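Fetch the blue glaze vial to the clay board

TASK

Take the blue-capped glaze vial out of the wooden three-hole rack and put it upright into the empty one-hole terracotta holder on the dark board, lowering it to the bottom of the hole before letting go. Leave the red and yellow vials standing in the rack.

Things in the scene. Friction and masses are not known exactly. Their poses are not given: they have to be found in the camera images.
- blue_vial_mid (a point): To fetch: white closed vial with blue cap and blue band, 30 mm across all the way up, 100 mm tall, 50 to 100 g. Point: on its axis half-way up, 50 mm from either end; z up along it. It stands loosely in any one of the three holes of the fixed wooden rack, its lower 26 mm inside, its underside 8 mm above the table.
- red_vial_mid (a point): To leave: white closed vial with red cap and red band, 30 mm across all the way up, 100 mm tall, 50 to 100 g. Point: on its axis half-way up, 50 mm from either end; z up along it. It stands in another hole of the rack. The rack is 275 x 85 mm and 34 mm high; its round holes are 44 mm wide, 26 mm deep, in one row, 90 mm between centres.
- yellow_vial_mid (a point): To leave: white closed vial with yellow cap and yellow band, 30 mm across all the way up, 100 mm tall, 50 to 100 g. Point: on its axis half-way up, 50 mm from either end; z up along it. It stands in another hole of the rack.
- holder_hole0 (a point): Centre of the hole's mouth, in the top of a fixed terracotta block 90 x 90 mm, 34 mm high, on a dark board 6 mm thick (mouth 40 mm above the table). z up, x and y along the block's sides. Round hole 44 mm wide, 26 mm deep, flat floor, 2 mm chamfer: a vial standing in it has its middle 24 mm above this point.
Mind the look-alikes: they are no part of the job. What is shaped like the part that bears yellow_vial_mid but green, grey or pink is not meant.

How it is judged:
On the way:
1. the blue vial is lifted clear of the rack (height (world z) of blue_vial_mid above 0.095 m), for 0.1 s.
At the end, for the whole second after the job is handed in: The blue vial stands released and at rest in the holder's hole: its middle within 14 mm of the hole's axis and 16 to 32 mm above the mouth, upright within 10 degrees. The red and yellow vials are upright within 10 degrees and within 20 mm of where they started (horizontal distance between blue_vial_mid and holder_hole0 below 0.014 m and z of blue_vial_mid in the frame of holder_hole0 between 0.016 and 0.032 m and angle between each of blue_vial_mid, red_vial_mid, yellow_vial_mid's own z axis and vertical below 0.17 rad and linear speed of blue_vial below 0.03 m/s and distance of each of red_vial_mid, yellow_vial_mid from where it was at the start of the episode below 0.02 m); the robot touches nothing.
It fails at once if the blue vial is let go over the holder more than 15 mm above where it will stand (horizontal distance between blue_vial_mid and holder_hole0 below 0.03 m and z of blue_vial_mid in the frame of holder_hole0 above 0.039 m and contact force between the fingers and blue_vial below 0.05 N).
It also fails if it takes over 45 s, if anything falls off the work surface, if the arm or the gripper's body presses on something with over 40 N, if the wrist force passes 120 N, or if a joint passes its speed limit or range.

ROBOT

A 6-joint arm with a two-finger parallel gripper is mounted at the origin on the work surface. World frame = base frame: x ahead of the robot, y to its left, z up, the work surface at z = 0. Lengths are in m, angles in rad, forces in N, time in s.
With the tool pointing down it reaches from about 0.35 to 0.775 m from the base axis. Payload 5.5 kg.
Tool frame: the origin (TCP) lies at the very end of the fingers, on their centre line; the grasp point (between the pads) lies 19 mm behind it; z points along the fingers, y is the line along which they close (so a half turn about z gives the same grasp; the last joint's range is limited). The gripper opens to 85 mm and grips with 20 to 120 N. Pads are 22 mm wide; open, the fingers measure 114 mm over their backs; the gripper's body (76 mm by 85 mm) begins 54 mm behind the grasp point. The pads swing forward as they close: fully open they stand 13 mm farther back than shut.
Start: joints at [-1.316, 0.313, 0.046, 1.304, 0, 1.431], TCP at [0.221, -0.531, 0.231] pointing down, gripper open.
Joint ranges: [-2.76, 2.76], [-0.86, 1.69], [-1.03, 1.26], [-2.2, 2.34], [-1.47, 1.5], [-3.14, 3.14]. Speed limits (rad/s): [2.57, 2.57, 3.14, 3.14, 3.14, 3.14].

INTERFACE

Orientations are given as a unit quaternion [w, x, y, z].
In Python, from workcell import env, cams, ticket, spotter gives the robot as it stands.
- The arm moves only by the tool jog_arm, never from a script. Its argument "increments" is a list that holds one entry, the list of rows, each a list of 7 numbers: the shift along the tool's x, y, z in units of 0.25 m (1.0 is 0.25 m), then the turn, a rotation vector about the tool's x, y, z in units of 180 degrees (1.0 is 180 degrees), then the closure in counts, from 0 (fully open) to 255 (shut). A call has 1 to 20 rows; each row shifts and turns the commanded pose from where the row before left it, along the tool's axes as they then stand; what a row does not reach is not made up. A row lasts 1/10 s, in which the tool goes at most 50 mm and 8.59 degrees, less where a joint would pass 70% of its speed; a pose out of reach is approached as far as the arm can. A call with a number of a shift or a turn outside -1 to 1 is refused whole. A call with a gripper value outside its range is refused whole. The fingers move at their own pace and stop on an object; "force" is the grip in N (left out, the last holds). Time passes only in rows, so rows that do not move let the fingers close. It gives the time, the measured TCP pose, the force, the opening and the grip force at its end, in the units of the state.
- env.get_state(): the state, without advancing time (a new reading comes with each control period).
- cams.read_camera(name): name is "scene" or "top"; returns a dict with "pixels" (400x640x3 uint8, red, green, blue), "fx", "fy", "cx", "cy" (pixels), "xyz" and "attitude" of the camera in the world. Camera axes: x right, y down, z forward; pixel columns grow to the right and rows downward; lengths in m; the calibration is good to about 2 mm. A picture is of the moment at which its call begins. There is no depth.
- ticket.hand_in(): hands the job in; it is judged then, once.
Trained networks look in the newest picture that a camera, given by its name, has taken for a name from the list of things; names that differ only in an ending like _2 or _b are one class to them, and where a whole thing is asked for, a point or a joint stands for the part that bears it (a point fixed in the world has none). Each returns a list of dicts, best first, with "conf" (0 to 1); they miss things now and then, are a little off and sometimes report something else, mostly with a low value. They report only what shows in the picture. A call takes as long as a camera call. They do not tell look-alikes from the thing itself.
- spotter.find_in(target, camera): "uv" ([column, row] in pixels, amid what is visible of it).
- spotter.cut_out(target, camera): "region" (400x640 bool, what is visible of it) and "uv" ([column, row] in pixels, amid what is visible of it).
- spotter.landmark_of(target, camera): "uv" ([column, row] in pixels: a listed point, or the origin of a listed thing).
The state is a dict: "clock": time; "joint_pos": joint angles; "qvel": joint speeds; "tau": joint torques, N m; "tcp_pos": TCP position; "orientation": TCP orientation; "wrist_force": force on the tool from outside, world axes, zero at the start; "ft_torque": the same for the moment, N m; "finger_gap": finger opening in m; "grip_force": force on a finger pad.
Only numpy, scipy, OpenCV 4.12 (cv2) and the standard library are available. Lean on these libraries where they do the work, as an engineer would, in place of code of your own. Each camera call takes 0.05 s, during which the arm holds its last target. There are 200 camera calls.

## Working session

There is one attempt and no reset: what is moved stays moved. The work goes in short steps, Python scripts to look and compute and a tool call to move; the robot and the scene stay as the last step left them, time stands still between calls to the robot, and variables do not carry over. Pictures are saved under pics/ and viewed, at most 10 in all, crops included, and the job is handed in when it is done.

Besides the shell and the picture viewer there is one more tool, called after "Call:" in YAML: its name, and indented under it one key for each argument. jog_arm: Moves the arm, as the interface text tells. Shifts and turns lie within -1 to 1; 1 stands for 0.25 m of shift or 180 degrees of turn. Its arguments: {"type":"object","properties":{"increments":{"type":"array"},"force":{"type":"number"}},"required":["increments"]}

```bash
mkdir -p pics; cat > h.py <<'E'
import numpy as np, cv2
from scipy.spatial.transform import Rotation as R
from workcell import env, cams, ticket, spotter
def shot(n,f=None):
    c=cams.read_camera(n)
    if f: cv2.imwrite('pics/'+f,cv2.cvtColor(c['pixels'],cv2.COLOR_RGB2BGR))
    return c
def rot(c):
    a=np.array(c['attitude'],float)
    return a if a.shape==(3,3) else R.from_quat(a,scalar_first=True).as_matrix()
def atz(c,uv,z):
    d=rot(c)@np.array([(uv[0]-c['cx'])/c['fx'],(uv[1]-c['cy'])/c['fy'],1]); p=np.array(c['xyz'])
    return p+d*(z-p[2])/d[2]
def proj(c,P):
    q=rot(c).T@(np.array(P)-np.array(c['xyz'])); return [c['fx']*q[0]/q[2]+c['cx'],c['fy']*q[1]/q[2]+c['cy']]
E
python3 - <<'E'
from h import *
np.set_printoptions(precision=4,suppress=True)
for n in ['top','scene']:
    c=shot(n,n+'0.png'); print(n,c['xyz'],c['attitude'],c['fx'],c['fy'],c['cx'],c['cy'])
    for t,z in [('blue_vial_mid',.058),('red_vial_mid',.058),('yellow_vial_mid',.058),('holder_hole0',.04)]:
        for r in spotter.landmark_of(t,n)[:5]: print(t,r['conf'],r['uv'],atz(c,r['uv'],z))
s=env.get_state();print(s['tcp_pos'],s['orientation'],s['finger_gap'],s['clock'])
E
```

```text
top [0.4095 0.0462 1.1904] [-0.0279  0.7093 -0.7034  0.0357] 456.60600226667765 456.60600226667765 316.7421207742272 187.51908742495712
blue_vial_mid 0.53 [255.4, 188.0] [0.5092 0.1866 0.058 ]
red_vial_mid 0.69 [219.5, 190.7] [0.5017 0.2755 0.058 ]
yellow_vial_mid 0.78 [242.3, 147.7] [0.6103 0.2214 0.058 ]
yellow_vial_mid 0.68 [246.9, 231.1] [0.4024 0.2054 0.058 ]
yellow_vial_mid 0.67 [279.9, 231.5] [0.402  0.1242 0.058 ]
yellow_vial_mid 0.66 [280.4, 150.1] [0.6051 0.126  0.058 ]
yellow_vial_mid 0.44 [287.3, 186.4] [0.5139 0.1074 0.058 ]
holder_hole0 0.61 [415.5, 185.2] [ 0.5215 -0.2166  0.04  ]
scene [1.0483 0.4472 0.6126] [-0.1925  0.4139  0.806  -0.3768] 364.0003884058167 364.0003884058167 312.4438609048275 204.4456160487165
blue_vial_mid 0.81 [360.5, 224.0] [0.5035 0.1868 0.058 ]
red_vial_mid 0.72 [394.9, 239.9] [0.5041 0.271  0.058 ]
yellow_vial_mid 0.9 [347.3, 263.4] [0.6187 0.2229 0.058 ]
yellow_vial_mid 0.76 [364.2, 193.4] [0.4021 0.139  0.058 ]
yellow_vial_mid 0.73 [383.0, 206.2] [0.4191 0.1992 0.058 ]
yellow_vial_mid 0.64 [328.8, 211.5] [0.5093 0.1057 0.058 ]
yellow_vial_mid 0.64 [311.3, 241.1] [0.6104 0.1286 0.058 ]
holder_hole0 0.69 [226.7, 169.3] [ 0.5082 -0.2344  0.04  ]
[ 0.2211 -0.5308  0.2313] [ 0.      0.9806  0.1961 -0.    ] 0.08533567396976839 0.5
```

```bash
ls pics
```

```text
scene0.png
top0.png
```

View pics/top0.png

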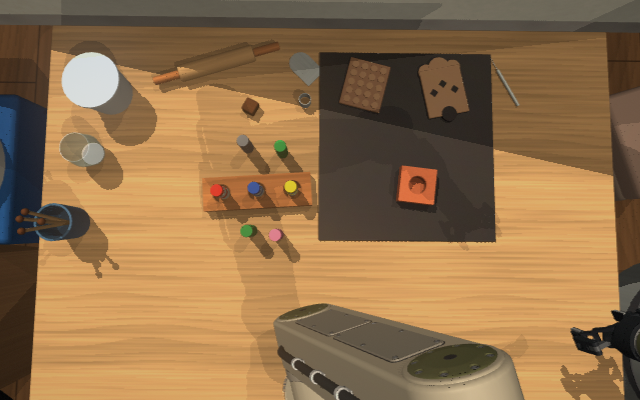

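View pics/scene0.png

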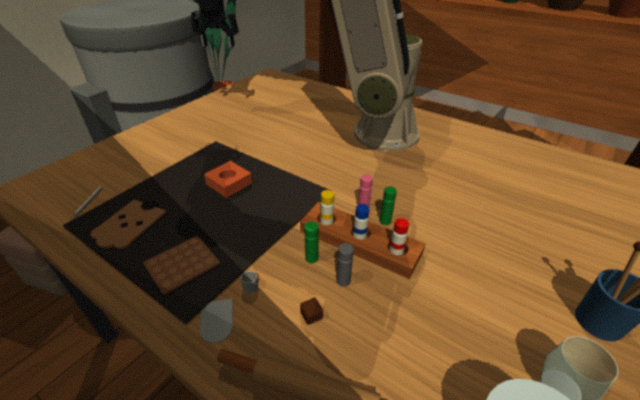

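The top view shows three rack vials: red (217,190), blue (253,188) and yellow (290,187). Around the rack are green (281,148) and (247,231), grey (243,143) and pink (275,235) look-alikes. The terracotta holder on the dark board is at (418,185). The one with the blue cap in the rack's middle hole, (253,188) top and (361,222) scene, fits the description. Next I confirm it in a crop and fit silhouettes in both cameras.

```bash
cat > fit.py <<'E'
from h import *
from scipy.optimize import minimize
np.set_printoptions(precision=4,suppress=True)
t=np.linspace(0,2*np.pi,24,endpoint=False)
def hull(c,P):
    m=np.zeros((400*4,640*4),np.uint8)
    h=cv2.convexHull(np.float32([proj(c,p) for p in P]))
    cv2.fillConvexPoly(m,np.int32(np.round((h+.5)*4)),1); return m>0
def cyl(x,r,z0,z1): return [[x[0]+r*np.cos(a),x[1]+r*np.sin(a),z] for a in t for z in (z0,z1)]
def box(x,z0,z1,s=.045):
    k,q=np.cos(x[2]),np.sin(x[2])
    return [[x[0]+s*(u*k-v*q),x[1]+s*(u*q+v*k),z] for u in(-1,1) for v in(-1,1) for z in(z0,z1)]
def fit(cs,ms,model,x0,step):
    M=[cv2.resize(m.astype(np.uint8),None,fx=4,fy=4,interpolation=cv2.INTER_NEAREST)>0 for m in ms]
    def f(x):
        e=0
        for c,m in zip(cs,M):
            h=hull(c,model(x)); e+=1-(h&m).sum()/(h|m).sum()
        return e/len(cs)
    S=np.vstack([x0]+[np.array(x0)+np.eye(len(x0))[i]*step[i] for i in range(len(x0))])
    r=minimize(f,x0,method='Nelder-Mead',options=dict(initial_simplex=S,xatol=2e-4,fatol=1e-4)); return r.x,1-r.fun
def near(m,uv):
    n,l,s,ce=cv2.connectedComponentsWithStats(m.astype(np.uint8)); k=1+np.argmin(np.linalg.norm(ce[1:]-uv,axis=1)+1e3*(s[1:,4]<20)); return l==k
E
python3 - <<'E'
from fit import *
C=[shot('top'),shot('scene')]
def mk(n,c):
    rs=spotter.cut_out(n,'top' if c is C[0] else 'scene'); return rs[0]
for n,guess in [('blue_vial_mid',(.507,.187))]:
    ms=[mk(n,c) for c in C]; print([ (m['conf'],m['uv'],m['region'].sum()) for m in ms])
    for sel in ([0],[1],[0,1]): print(n,sel,fit([C[i] for i in sel],[ms[i]['region'] for i in sel],lambda x:cyl(x,.015,.034,.108),guess,[.01,.01]))
bm=[];hm=[]
for c,b,g in zip(C,[(253,188),(361,212)],[(418,185),(228,179)]):
    H=cv2.cvtColor(c['pixels'],cv2.COLOR_RGB2HSV).astype(int)
    bm.append(near((H[...,0]>105)&(H[...,0]<130)&(H[...,1]>120)&(H[...,2]>50),b))
    o=((H[...,0]<14)|(H[...,0]>172))&(H[...,1]>140)&(H[...,2]>50)
    o=near(o,g).astype(np.uint8); ct=max(cv2.findContours(o,0,2)[0],key=len)
    hm.append(cv2.fillPoly(o*0,[cv2.convexHull(ct)],1)>0)
print([m.sum() for m in bm+hm],[np.argwhere(m).mean(0)[::-1] for m in bm+hm])
print('cap via centroid top',atz(C[0],np.argwhere(bm[0]).mean(0)[::-1],.1))
for sel in ([0],[1],[0,1]): print('holder',sel,fit([C[i] for i in sel],[hm[i] for i in sel],lambda x:box(x,.006,.04),(.515,-.225,.1),[.01,.01,.1]))
v=[]
for c,(u,w) in zip(C,[(255,188),(361,222)]):
    v.append(cv2.resize(c['pixels'][w-40:w+40,u-40:u+40],(390,390),interpolation=cv2.INTER_CUBIC))
cv2.imwrite('pics/crop1.png',cv2.cvtColor(np.hstack(v),cv2.COLOR_RGB2BGR))
for uv,z in [((217,190),.108),((290,187),.108)]: print(atz(C[0],uv,z))
E
```

```text
[(0.51, [255.1, 188.2], np.int64(189)), (0.68, [360.6, 219.0], np.int64(466))]
blue_vial_mid [0] (array([0.5059, 0.1852]), np.float64(0.9182472204054938))
blue_vial_mid [1] (array([0.5094, 0.189 ]), np.float64(0.911864406779661))
blue_vial_mid [0, 1] (array([0.5062, 0.1868]), np.float64(0.8871258564731338))
[np.int64(97), np.int64(156), np.int64(1453), np.int64(1224)] [array([253.2577, 187.299 ]), array([361.9103, 210.9487]), array([416.4246, 184.9553]), array([227.9616, 178.3162])]
cap via centroid top [0.5071 0.1866 0.1   ]
holder [0] (array([ 0.5243, -0.2216, -0.1091]), np.float64(0.9527339732601988))
holder [1] (array([ 0.5202, -0.2207, -0.0617]), np.float64(0.907278012954557))
holder [0, 1] (array([ 0.5231, -0.2214, -0.111 ]), np.float64(0.9238858436150449))
[0.4992 0.2713 0.108 ]
[0.5079 0.0983 0.108 ]
```

View pics/crop1.png

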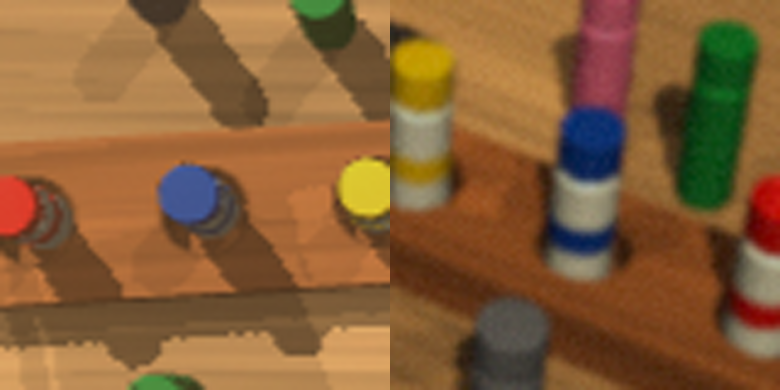

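The crop confirms that the blue-capped white vial is in the middle hole. It is at about (0.507, 0.187), and the holder hole is at about (0.523, -0.2215). I turn the tool first so that it closes along world x, where there is the most room.

Call:
jog_arm:
  increments:
    - [[0,0,0,0,0,-0.0468,80],[0,0,0,0,0,-0.0468,80],[0,0,0,0,0,-0.0468,80],[0,0,0,0,0,-0.0468,80],[0,0,0,0,0,-0.0468,80],[0,0,0,0,0,-0.0468,80],[0,0,0,0,0,-0.0468,80],[0,0,0,0,0,-0.0468,80]]
  force: 30

```text
clock: 1.5
tcp_pos: [0.2211, -0.5308, 0.2313]
orientation: [0.0, 0.705, 0.709, -0.0]
wrist_force: [-1.4, 0.1, -0.0]
finger_gap: 0.0587
grip_force: 0.0
```

Call:
jog_arm:
  increments:
    - [[0.169,0.0673,0,0,0,0,80],[0.169,0.0673,0,0,0,0,80],[0.169,0.0673,0,0,0,0,80],[0.169,0.0673,0,0,0,0,80],[0.169,0.0673,0,0,0,0,80],[0.169,0.0673,0,0,0,0,80],[0.169,0.0673,0,0,0,0,80],[0.169,0.0673,0,0,0,0,80],[0.169,0.0673,0,0,0,0,80],[0.169,0.0673,0,0,0,0,80],[0.169,0.0673,0,0,0,0,80],[0.169,0.0673,0,0,0,0,80],[0.169,0.0673,0,0,0,0,80],[0.169,0.0673,0,0,0,0,80],[0.169,0.0673,0,0,0,0,80],[0.169,0.0673,0,0,0,0,80],[0.169,0.0673,0,0,0,0,80],[0,0,0,0,0,0,80]]

```text
clock: 3.3
tcp_pos: [0.5085, 0.192, 0.2307]
orientation: [-0.0, 0.705, 0.709, 0.001]
wrist_force: [-0.8, -0.3, 0.8]
finger_gap: 0.0585
grip_force: 0.0
```

Call:
jog_arm:
  increments:
    - [[-0.02,-0.006,0,0,0,0,80],[0,0,0.12,0,0,0,80],[0,0,0.12,0,0,0,80],[0,0,0.1,0,0,0,80],[0,0,0.04,0,0,0,80],[0,0,0,0,0,0,80]]

```text
clock: 3.9
tcp_pos: [0.5042, 0.181, 0.1353]
orientation: [-0.001, 0.708, 0.707, -0.001]
wrist_force: [-0.7, 0.2, -0.2]
finger_gap: 0.0588
grip_force: 0.0
```

```bash
python3 - <<'E'
from h import *
v=[]
for n,(u,w) in [('top',(255,188)),('scene',(361,205))]:
    c=shot(n); print(n,proj(c,[.507,.187,.1]))
    v.append(cv2.resize(c['pixels'][w-50:w+50,u-50:u+50],(390,390),interpolation=cv2.INTER_CUBIC))
cv2.imwrite('pics/crop2.png',cv2.cvtColor(np.hstack(v),cv2.COLOR_RGB2BGR))
s=env.get_state();print(s['tcp_pos'],s['clock'])
E
```

```text
top [np.float64(253.08510832608448), np.float64(187.3544723478304)]
scene [np.float64(361.3952370432483), np.float64(210.62522111410414)]
[0.50606707 0.1818517  0.13745803] 4.0
```

View pics/crop2.png

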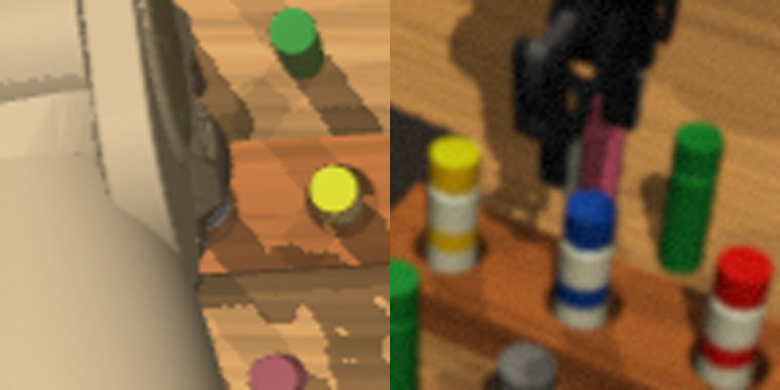

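The crop shows the blue vial at (361,210) in the scene view, just below the open fingers. I correct 5 mm in y and go down.

Call:
jog_arm:
  increments:
    - [[0.02,0.004,0,0,0,0,80],[0,0,0,0,0,0,80],[0,0,0.08,0,0,0,80],[0,0,0.08,0,0,0,80],[0,0,0.08,0,0,0,80],[0,0,0.036,0,0,0,80],[0,0,0,0,0,0,80],[0,0,0,0,0,0,80]]

```text
clock: 4.8
tcp_pos: [0.5071, 0.1877, 0.0681]
orientation: [0.0, 0.707, 0.707, 0.0]
wrist_force: [0.3, 0.3, 0.3]
finger_gap: 0.0588
grip_force: 0.0
```

Call:
jog_arm:
  increments:
    - [[0,0,0,0,0,0,200],[0,0,0,0,0,0,200],[0,0,0,0,0,0,200],[0,0,0,0,0,0,200],[0,0,0,0,0,0,200],[0,0,0,0,0,0,200],[0,0,0,0,0,0,200],[0,0,0,0,0,0,200]]
  force: 35

```text
clock: 5.6
tcp_pos: [0.5073, 0.1877, 0.0682]
orientation: [0.001, 0.707, 0.707, 0.001]
wrist_force: [-0.5, 0.1, 6.4]
finger_gap: 0.0289
grip_force: 34.9
```

Call:
jog_arm:
  increments:
    - [[0,0,-0.06,0,0,0,200],[0,0,-0.1,0,0,0,200],[0,0,-0.1,0,0,0,200],[0,0,-0.1,0,0,0,200],[0,0,-0.1,0,0,0,200],[0,0,-0.1,0,0,0,200],[0,0,0,0,0,0,200],[0,0,0,0,0,0,200]]

```text
clock: 6.4
tcp_pos: [0.5066, 0.1875, 0.2071]
orientation: [0.0, 0.707, 0.707, 0.0]
wrist_force: [-0.1, -0.9, -2.0]
finger_gap: 0.0291
grip_force: 34.7
```

Call:
jog_arm:
  increments:
    - [[-0.06,0,0,0,0,0,200],[-0.12,0,0,0,0,0,200],[-0.12,0,0,0,0,0,200],[-0.12,0,0,0,0,0,200],[-0.12,0.01,0,0,0,0,200],[-0.12,0.01,0,0,0,0,200],[-0.12,0.01,0,0,0,0,200],[-0.12,0.01,0,0,0,0,200],[-0.12,0.01,0,0,0,0,200],[-0.12,0.01,0,0,0,0,200],[-0.12,0,0,0,0,0,200],[-0.12,0,0,0,0,0,200],[-0.12,0,0,0,0,0,200],[-0.12,0,0,0,0,0,200],[-0.017,0,0,0,0,0,200],[0,0,0,0,0,0,200],[0,0,0,0,0,0,200]]

```text
clock: 8.1
tcp_pos: [0.5207, -0.2211, 0.2063]
orientation: [-0.001, 0.707, 0.707, -0.0]
wrist_force: [0.1, -0.4, -1.1]
finger_gap: 0.0291
grip_force: 34.7
```

```bash
python3 - <<'E'
from fit import *
c=shot('scene','s3.png'); r=spotter.cut_out('blue_vial_mid','scene')[:1]
cs=shot('top','t3.png')
s=env.get_state();print(s['tcp_pos'],s['orientation'],s['clock'],s['grip_force'],s['finger_gap'],r and (r[0]['conf'],r[0]['uv']))
p=s['tcp_pos']
print('expect mid',proj(c,[p[0],p[1],p[2]-.01]),'bottom',proj(c,[p[0],p[1],p[2]-.06]),proj(cs,[p[0],p[1],p[2]-.06]),'hole',proj(c,[.523,-.2215,.04]),proj(cs,[.523,-.2215,.04]))
a=cv2.resize(c['pixels'][90:210,170:290],(390,390),interpolation=cv2.INTER_CUBIC)
b=cv2.resize(cs['pixels'][125:245,355:475],(390,390),interpolation=cv2.INTER_CUBIC)
cv2.imwrite('pics/crop3.png',cv2.cvtColor(np.hstack([b,a]),cv2.COLOR_RGB2BGR))
E
```

```text
[ 0.5215 -0.2206  0.2071] [-0.0003  0.7065  0.7077 -0.    ] 8.25 34.68092143535614 0.02901694176271899 (0.87, [217.1, 122.2])
expect mid [np.float64(216.95092330975515), np.float64(120.60893678832689)] bottom [np.float64(220.2932695954737), np.float64(138.58753679574306)] [np.float64(427.79714737101557), np.float64(180.81653708200966)] hole [np.float64(226.09410046099947), np.float64(173.36598984291808)] [np.float64(417.41946168267214), np.float64(184.6244664062199)]
```

View pics/crop3.png

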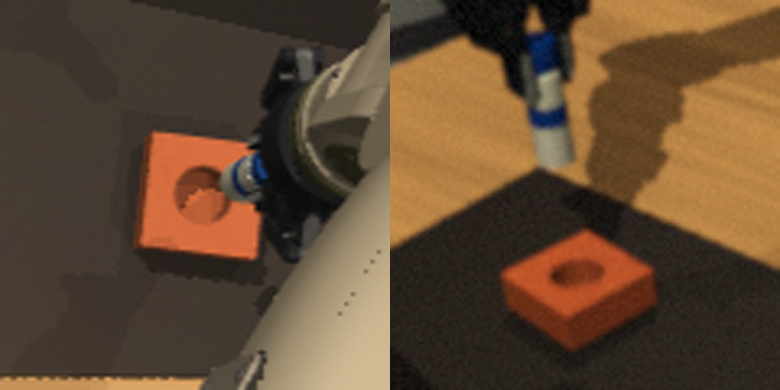

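The crop shows the vial upright in the fingers, its bottom at about (426,181) top and (221,139) scene, and the hole at (417,184) top and (228,173) scene. I lower it to just above the mouth and check again.

Call:
jog_arm:
  increments:
    - [[0,0,0.08,0,0,0,200],[0,0,0.12,0,0,0,200],[0,0,0.12,0,0,0,200],[0,0,0.08,0,0,0,200],[0,0,0,0,0,0,200],[0,0,0,0,0,0,200]]

```text
clock: 8.85
tcp_pos: [0.5217, -0.2211, 0.1077]
orientation: [-0.0, 0.707, 0.708, -0.0]
wrist_force: [0.1, 0.0, -0.4]
finger_gap: 0.0292
grip_force: 34.7
```

```bash
python3 - <<'E'
from fit import *
c=shot('scene'); cs=shot('top')
s=env.get_state();print(s['tcp_pos'],s['clock'],s['grip_force'])
v=[]
for c,(u,w) in [(cs,(420,185)),(c,(226,165))]:
    p=c['pixels'][w-30:w+30,u-30:u+30]; p=cv2.resize(p,(390,390),interpolation=cv2.INTER_CUBIC)
    x,y,_=s['tcp_pos']
    for a in t:
        q=proj(c,[x+.022*np.cos(a),y+.022*np.sin(a),.04]); cv2.circle(p,(int((q[0]-u+30.5)*6.5),int((q[1]-w+30.5)*6.5)),1,(255,255,255),-1)
    v.append(p)
cv2.imwrite('pics/crop4.png',cv2.cvtColor(np.hstack(v),cv2.COLOR_RGB2BGR))
E
```

```text
[ 0.5227 -0.222   0.109 ] 8.95 34.71003234386444
```

View pics/crop4.png

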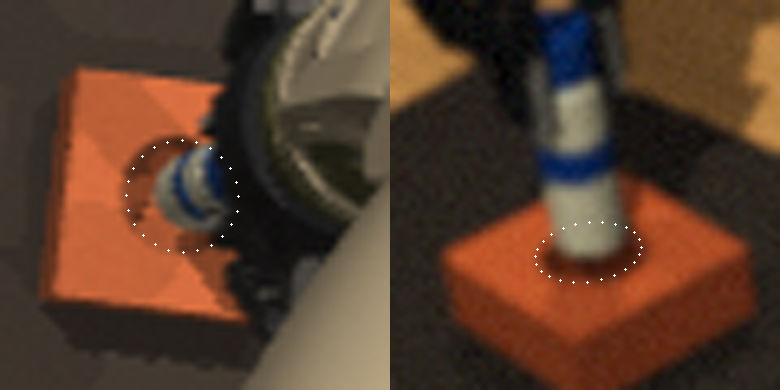

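The projected mouth circle matches the hole in both views to within about 2 mm, with the vial above it. I lower it in.

Call:
jog_arm:
  increments:
    - [[0,0,0.02,0,0,0,200],[0,0,0.02,0,0,0,200],[0,0,0.02,0,0,0,200],[0,0,0.02,0,0,0,200],[0,0,0.02,0,0,0,200],[0,0,0.016,0,0,0,200],[0,0,0.008,0,0,0,200],[0,0,0,0,0,0,200],[0,0,0,0,0,0,200]]

```text
clock: 9.85
tcp_pos: [0.5217, -0.2218, 0.0763]
orientation: [0.0, 0.707, 0.707, -0.0]
wrist_force: [0.0, 0.1, -0.2]
finger_gap: 0.0293
grip_force: 34.7
```

Call:
jog_arm:
  increments:
    - [[0,0,0.004,0,0,0,200],[0,0,0.004,0,0,0,200],[0,0,0,0,0,0,200],[0,0,0,0,0,0,200]]

```text
clock: 10.25
tcp_pos: [0.5216, -0.2218, 0.0743]
orientation: [0.0, 0.707, 0.707, -0.0]
wrist_force: [0.8, -0.6, -1.4]
finger_gap: 0.0294
grip_force: 34.7
```

Call:
jog_arm:
  increments:
    - [[0,0,0.004,0,0,0,200],[0,0,0,0,0,0,200],[0,0,0,0,0,0,200]]

```text
clock: 10.55
tcp_pos: [0.5217, -0.2219, 0.0743]
orientation: [0.0, 0.707, 0.707, -0.0]
wrist_force: [-1.9, -0.1, 5.0]
finger_gap: 0.029
grip_force: 35.5
```

The wrist force rose to 5 N at the expected height, so the vial is on the bottom. I open slowly and then rise.

Call:
jog_arm:
  increments:
    - [[0,0,0,0,0,0,140],[0,0,0,0,0,0,125],[0,0,0,0,0,0,110],[0,0,0,0,0,0,95],[0,0,0,0,0,0,80],[0,0,0,0,0,0,80],[0,0,0,0,0,0,80],[0,0,-0.04,0,0,0,80],[0,0,-0.08,0,0,0,80],[0,0,-0.12,0,0,0,80],[0,0,-0.16,0,0,0,80],[0,0,-0.16,0,0,0,80],[-0.16,0,0,0,0,0,80],[-0.16,0,0,0,0,0,80],[-0.16,0,0,0,0,0,80],[-0.16,0,0,0,0,0,80],[0,0,0,0,0,0,80],[0,0,0,0,0,0,80]]

```text
clock: 12.35
tcp_pos: [0.5212, -0.3825, 0.2134]
orientation: [-0.0, 0.708, 0.707, 0.0]
wrist_force: [-0.4, 0.5, 0.1]
finger_gap: 0.0586
grip_force: 0.0
```

```bash
python3 - <<'E'
from fit import *
C=[shot('scene'),shot('top')]
s=env.get_state();print(s['tcp_pos'],s['clock'],s['grip_force'],s['finger_gap'])
v=[]
for c,(u,w) in zip(C[::-1],[(420,185),(226,165)]):
    v.append(cv2.resize(c['pixels'][w-30:w+30,u-30:u+30],(390,390),interpolation=cv2.INTER_CUBIC))
cv2.imwrite('pics/crop5.png',cv2.cvtColor(np.hstack(v),cv2.COLOR_RGB2BGR))
cv2.imwrite('pics/s5.png',cv2.cvtColor(C[0]['pixels'],cv2.COLOR_RGB2BGR))
E
```

```text
[ 0.5216 -0.3809  0.2136] 12.45 0.0 0.05841731091742337
```

View pics/crop5.png

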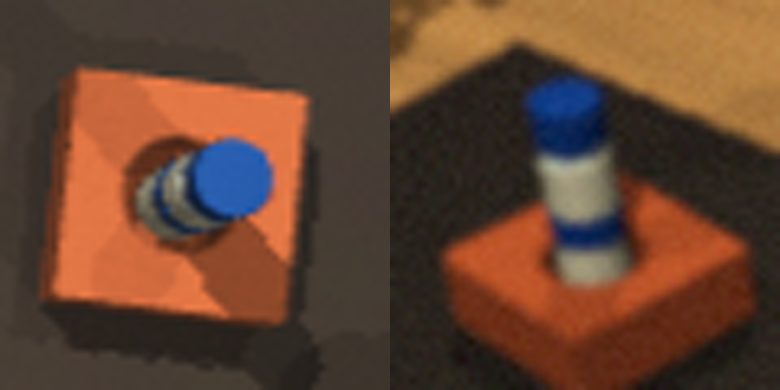

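View pics/s5.png

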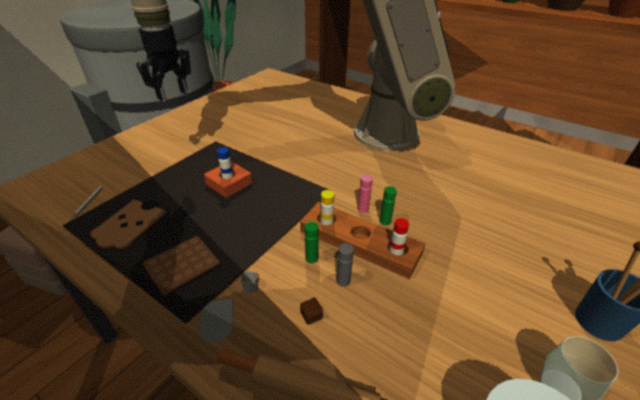

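The blue vial stands upright in the holder at (225,163) in the scene view. Red at (400,238) and yellow at (327,208) are unmoved in the rack, and the gripper is clear.

```bash
python3 -c "
from h import *
print(ticket.hand_in())"
```

```text
the job is handed in; nothing more can be done
None
```

The blue vial is standing upright and released in the terracotta holder, the red and yellow vials are still in the rack, and I handed the job in at about 12.5 s; the hand-in did not report a verdict.

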